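# Unclip the slim relay module from the mounting rail

### The job

Take the slim relay module off the mounting rail: it hooks under the rail's edge on the robot's side and a sprung catch holds it under the far edge, so tip its far end up until the catch lets go, draw it off the hook and lift it clear. Set it down in the cream tray standing upright on its narrow back (the way round it sat on the rail), let go once it stands, and leave the other two modules clipped where they are.

Things in the scene. Friction and masses are not known exactly. Their poses are not given: they have to be found in the camera images.
- slim_module: the part to take off: slim relay module, tallest and thinnest of the three on the rail; light grey plastic, 22.5 mm thick (y), 98 long (x), 105 high (z), 0.2 kg. Origin: centre of its underside (narrow back); x across the rail towards the catch, z up. It sits on the rail with z = 11 mm; lower feet hang beside the rail. Off the rail it stands on these feet (x -27 to +44 mm), z = 0 on the surface
- grip (a point): on the slim module's mid-plane, 80 mm above its underside, x = 0: between its flat sides, a good height to grip across the 22.5 mm. The sides are flat from 11 to 73 mm over the whole length and from 73 to 105 mm over the middle 70 mm (top block)
- hook (a point): where the slim module pivots: its fixed hook, 17.5 mm to the -x (robot's) side of its middle, 9 mm above its underside, reaching 3 mm under the rail's edge. Once the far end is up, the hook comes free by drawing the module 4 mm or more towards -x. The module can tip about 20 degrees before its back meets the plate
- catch (a point): the slim module's sprung catch under the rail's far edge, 17.5 mm to the +x side of its middle, 9 mm above its underside: a spring-loaded nose with a 55 degree slope. Raising this end about 5 mm (tipping some 9 degrees about the hook) with about 10 N forces it open. A black tab of the catch reaches 57 mm from the middle at the bottom of the +x end
- contactor: bystander: contactor on the same rail, 45 mm thick (y), 82 long (x), 80 high, grey with a dark block on top. Origin: centre of its underside, axes as for the slim module. Clipped on in the same way; it must stay there
- power_unit: bystander: power unit on the same rail, 54 mm thick (y), 90 long (x), 92 high, vented metal case. Origin: centre of its underside, axes as for the slim module. Clipped on in the same way; it must stay there
- plate: steel mounting plate fixed on the bench, 200 (x) by 330 mm (y), 3 thick. Origin: centre of its underside, z up. The top-hat rail runs along y over x = 0: 300 mm long, edges at x = -17.5 and +17.5 mm, top 18 mm above the bench, edges 2 mm thick. Hooks at -x (robot's side), catches at +x. Wiring duct, 43 mm high, at x = 69 to 97 mm. Modules at about y = -0.1, 0, +0.1 m in any order
- tray: shallow cream tray lying loose on the bench, 300 (x) by 200 mm (y), open on top, walls 3 mm thick and 42 mm high, floor 3 mm above its underside. Origin: centre of its underside; z up
- carton: bystander: small carton, 70 by 45 by 30 mm high, lying in the tray near one corner. Origin: centre of its underside

How it is judged:
By the outcome, as a careful person would: the job done as asked, in the order asked, and still so for the second after the job is handed in, with the robot touching nothing.
It also fails if it takes over 40 s, if anything falls off the work surface, if the arm or the gripper's body presses on something with over 40 N, if the wrist force passes 120 N, or if a joint passes its speed limit or range.

### The arm

A 6-joint arm with a two-finger parallel gripper is mounted at the origin on a cart in front of the work surface, level with it; the furniture and walls round the work are solid. World frame = base frame: x ahead of the robot, y to its left, z up, the work surface at z = 0. Lengths are in m, angles in degrees, forces in N, time in s.
With the tool pointing down it reaches from about 0.4 to 0.825 m from the base axis. Payload 7 kg.
Tool frame: the origin (TCP) lies at the very end of the fingers, on their centre line; the grasp point (between the pads) lies 19 mm behind it (hold_point_z is the distance from the TCP to the grasp point, in m); x points along the fingers, y is the direction in which the jaws open and shut, and the axes are right-handed (so a half turn about x gives the same grasp; the last joint's range is limited). The gripper opens to 88 mm and grips with 3 to 60 N. Pads are 19 mm wide; open, the fingers measure 130 mm over their backs; the gripper's body (78 mm by 193 mm) begins 47 mm behind the grasp point.
Start: joints at [-50.415, 20.546, 0.682, 0, -70.136, -16.507], TCP at [0.265, -0.621, 0.227] pointing down, gripper open.
Joint ranges: [-176.03, 176.03], [-82.01, 121.73], [-58.28, 71.71], [-173.87, 95.51], [-174.79, -0.11], [-173.66, 173.66]. Speed limits (degrees/s): [136.94, 136.94, 172.46, 180, 180, 180].

### API

Orientations are given as [roll, pitch, yaw] about the fixed x, y, z axes, in that order (R = Rz(yaw) Ry(pitch) Rx(roll)).
In Python, from plant import * gives the robot as it stands.
- The arm moves only by the shell command python3 -m crank 'ROWS'. ROWS is a JSON object of lists of equal length, an entry for each row: "delta_pos": the shift along the tool's x, y, z in m, a list of three; "turn": the turn, a rotation vector about the tool's x, y, z in degrees, a list of three; "grip": the opening, from 0 (shut) to 1 (fully open). A call has 1 to 12 rows; each row is the pose to reach, as a shift and turn from the pose commanded when the call began, along the tool's axes at that moment; what a row does not reach only later rows make up. A row lasts 1/12 s, in which the tool goes at most 41.7 mm and 7.16 degrees, less where a joint would pass 70% of its speed; a pose out of reach is approached as far as the arm can. A call with a gripper value outside its range is refused whole. The fingers move at their own pace and stop on an object; the grip force is fixed at half the most. Time passes only in rows, so rows that repeat a pose let the fingers close. It gives the time, the measured TCP pose, the force and the opening at its end, in the units of the state.
- get_obs(): the state, without advancing time (a new reading comes with each control period).
- snapshot(name): name is "scene" or "top" or "wrist"; returns a dict with "pixels" (384x512x3 uint8, blue, green, red), "range_z" (384x512 float32, m along the optical axis (not along the pixel's ray), 0 where there is no reading), "camera_matrix" (3x3 intrinsics, pixels), "eye" and "rotation" of the camera in the world. Camera axes: x right, y up, looking along -z (the intrinsics and any distortion apply to the point x, -y, -z); pixel columns grow to the right and rows downward; lengths in m; the calibration is good to about 2 mm. A picture is of the moment at which its call begins.
- close_job(): hands the job in, once; it reports no verdict.
The state is a dict: "clock": time; "joint_pos": joint angles; "qvel": joint speeds; "tau": joint torques, N m; "tool_pos": TCP position; "orientation": TCP orientation; "force": force on the tool from outside, world axes, zero at the start; "moment": the same for the moment, N m; "opening": finger opening in m.
Only numpy, scipy, OpenCV 4.12 (cv2) and the standard library are available. Lean on these libraries where they do the work, as an engineer would, in place of code of your own. Each camera call takes 0.05 s, during which the arm holds its last target. There are 200 camera calls.

## Working session

There is one attempt and no reset: what is moved stays moved. The work goes in short steps, Python scripts to look and compute and a shell command to move; the robot and the scene stay as the last step left them, time stands still between calls to the robot, and variables do not carry over. Pictures are saved under pics/ and viewed, about 8 in all and at most 12, crops included, and the job is handed in when it is done.

```bash
mkdir -p pics; cat > h.py <<'E'
from plant import *
import numpy as np, cv2
from scipy.spatial.transform import Rotation as R
def world(s,u,v,z=None):
    d=s['range_z'][int(round(v)),int(round(u))] if z is None else z
    K=np.array(s['camera_matrix']); r=np.linalg.inv(K)@[u,v,1]
    return np.array(s['eye'])+np.array(s['rotation'])@(np.array([r[0],-r[1],-1])*d)
def cloud(s):
    K=np.array(s['camera_matrix']);v,u=np.mgrid[:384,:512];d=s['range_z']
    p=np.stack([(u-K[0,2])/K[0,0]*d,-(v-K[1,2])/K[1,1]*d,-d],-1)
    return p@np.array(s['rotation']).T+np.array(s['eye'])
E
python3 - <<'E'
from h import *
import pickle
o=get_obs();print(o)
a=snapshot('top');b=snapshot('scene');pickle.dump((a,b),open('s.pkl','wb'))
print(a['eye'],b['eye'],a['camera_matrix'],[k for k in a])
cv2.imwrite('pics/a.png',cv2.resize(a['pixels'],(800,600)));cv2.imwrite('pics/b.png',cv2.resize(b['pixels'],(800,600)))
E
```

```text
{'clock': 0.0, 'joint_pos': array([-5.04164329e+01,  2.05896583e+01,  6.33549999e-01, -2.09515456e-02,
       -7.01349237e+01, -1.65069271e+01]), 'qvel': array([-0.0128123 , -0.01175339, -0.04771773, -0.03014114,  0.03548439,
        0.10879961]), 'tau': array([ 4.52547274e-04, -5.82719135e+01,  2.93052649e+01,  6.99710011e+00,
        6.86355546e-03, -1.64143175e-04]), 'tool_pos': array([ 0.26436278, -0.62054532,  0.22563842]), 'orientation': array([ 94.30005882,  89.90686094, 117.36956375]), 'force': array([-0.72193553, -0.0802136 , -0.48575575]), 'moment': array([-0.00633567,  0.0629747 , -0.00976393]), 'opening': 0.08756217079290708}
[0.31829779 0.03158768 1.32025639] [ 0.02858749 -0.50807977  0.65554926] [[423.06581028   0.         255.12621866]
 [  0.         423.06581028 193.06319075]
 [  0.           0.           1.        ]] ['pixels', 'range_z', 'camera_matrix', 'eye', 'rotation']
```

View pics/a.png

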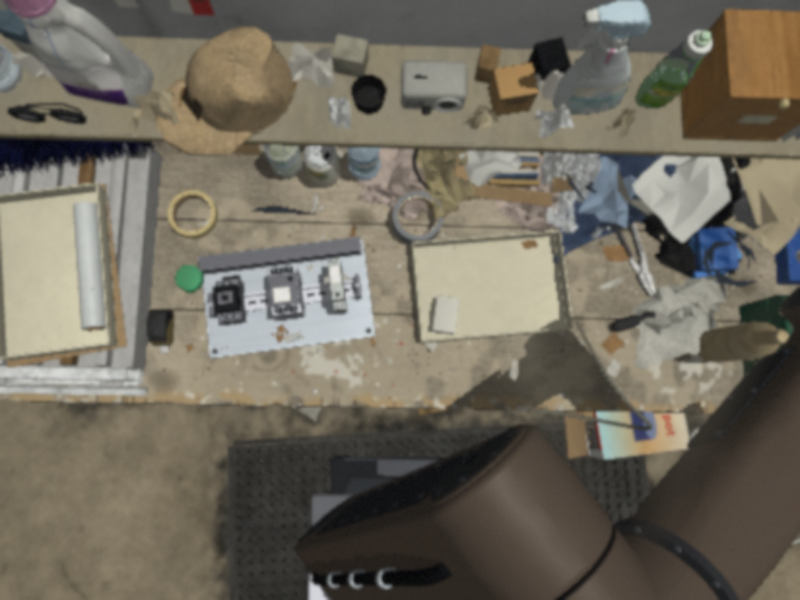

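View pics/b.png

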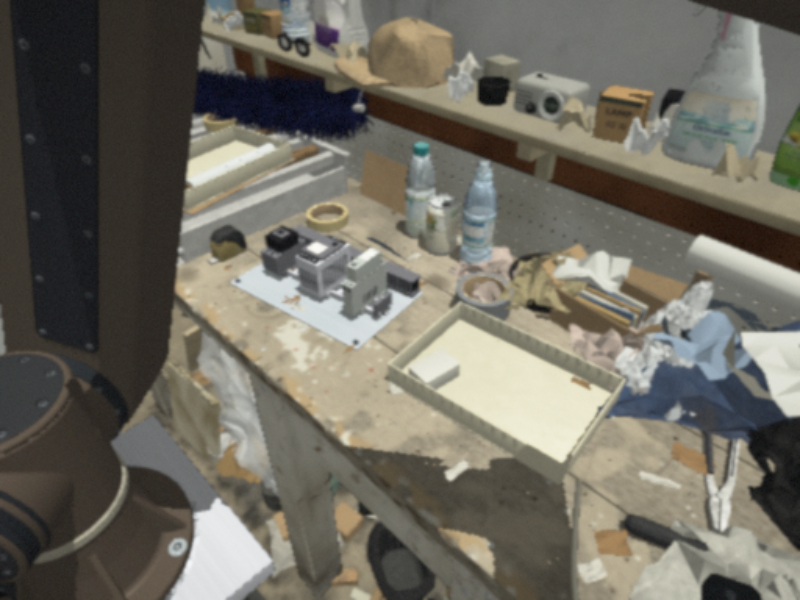

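The top view (800 px scale) shows the slim module as the rightmost on the rail at about (335,287). The contactor is at (228,300) and the power unit at (284,294). The tray is at (490,288), with the carton at (445,314). Next I measure by height from the depth cloud.

```bash
python3 - <<'E'
from h import *
import pickle
a,b=pickle.load(open('s.pkl','rb'))
P=cloud(a)
def rect(m,name):
    p=P[m][:,:2].astype(np.float32)
    if len(p)<5: print(name,len(p));return
    print(name,len(p),cv2.minAreaRect(p*1000),P[m][:,2].mean())
v,u=np.mgrid[:384,:512]; u=u*800/512; v=v*600/384
def box(x0,x1,y0,y1): return (u>x0)&(u<x1)&(v>y0)&(v<y1)
z=P[...,2]
rect(box(315,370,255,320)&(z>.098)&(z<.13),'slim top')
rect(box(315,370,255,320)&(z>.07)&(z<.13),'slim')
rect(box(262,305,260,325)&(z>.075),'power')
rect(box(205,248,270,328)&(z>.06),'cont')
rect(box(195,368,235,275)&(z>.033)&(z<.05),'duct')
rect(box(405,580,225,345)&(z>.03)&(z<.055),'tray rim')
rect(box(425,462,290,338)&(z>.024)&(z<.04),'carton')
for n,(x,y) in dict(floor=(490,270),bench=(390,330),plate=(250,335),pc1=(368,328),pc2=(214,352),rail=(310,293)).items(): print(n,world(a,x*.64,y*.64))
sc=P[box(190,380,230,360)]
rect(box(200,372,240,358)&(z>.0005)&(z<.006),'plate')
c=cv2.resize(a['pixels'][145:235,125:370],None,fx=3.2,fy=3.2,interpolation=cv2.INTER_CUBIC);cv2.imwrite('pics/c.png',c)
# b cloud slim
Q=cloud(b)
m=(abs(Q[...,0]-P[box(315,370,255,320)&(z>.098)&(z<.13)][:,0].mean())<.07)&(Q[...,2]>.1)&(Q[...,2]<.125)
q=Q[m]
print(len(q), q.min(0),q.max(0))
E
```

```text
Traceback (most recent call last):
  File "h.py", line 11, in cloud
    return p@np.array(s['rotation']).T+np.array(s['eye'])
           ~~~~~~~~~~~~~~~~~~~~~~~~~~~^~~~~~~~~~~~~~~~~~~
ValueError: operands could not be broadcast together with shapes (384,512) (3,)
```

```bash
python3 - <<'E'
import pickle
a,b=pickle.load(open('s.pkl','rb'))
print(a['rotation'],b['rotation'])
E
```

```text
[  9.17230276  -1.58264405 -89.00395153] [ 51.37952313   0.84596885 -44.15755626]
```

Euler roll/pitch/yaw, as with the tool.

```bash
sed -i "s/np.array(s\['rotation'\])/R.from_euler('xyz',s['rotation'],degrees=True).as_matrix()/" h.py; python3 - <<'E'
from h import *
import pickle
a,b=pickle.load(open('s.pkl','rb'))
P=cloud(a)
def rect(m,name):
    p=P[m][:,:2].astype(np.float32)
    if len(p)<5: print(name,len(p));return
    print(name,len(p),np.round(np.hstack([*cv2.minAreaRect(p*1000)]),1),P[m][:,2].mean())
v,u=np.mgrid[:384,:512]; u=u*800/512; v=v*600/384
def box(x0,x1,y0,y1): return (u>x0)&(u<x1)&(v>y0)&(v<y1)
z=P[...,2]
rect(box(315,370,255,320)&(z>.105)&(z<.13),'slim top')
rect(box(315,370,255,320)&(z>.07)&(z<.13),'slim')
rect(box(262,305,260,325)&(z>.075),'power')
rect(box(205,248,270,328)&(z>.06),'cont')
rect(box(195,368,235,275)&(z>.033)&(z<.05),'duct')
rect(box(405,580,225,345)&(z>.03)&(z<.055),'tray rim')
rect(box(425,462,290,338)&(z>.024)&(z<.04),'carton')
for n,(x,y) in dict(floor=(490,270),bench=(390,330),plate=(250,335),pc1=(368,328),pc2=(214,352),rail=(310,293)).items(): print(n,world(a,x*.64,y*.64))
rect(box(200,372,240,358)&(z>.0005)&(z<.006),'plate')
c=cv2.resize(a['pixels'][145:235,125:370],None,fx=3.2,fy=3.2,interpolation=cv2.INTER_CUBIC);cv2.imwrite('pics/c.png',c)
E
```

```text
slim top 186 [550.5 119.1  69.4  22.6   8.8] 0.11184842906698884
slim 265 [550.2 119.1  97.8  22.6   8.8] 0.10361587356039018
power 586 [437.  155.4 332.8  82.9  32.2] 0.10038261904874346
cont 386 [416.6 208.1 395.5  82.8  49.1] 0.08729795051034434
duct 990 [596.7 232.7  70.  320.    8.8] 0.04277635141388159
tray rim 968 [ 577.9 -198.   227.2  352.3    6. ] 0.038499021820135836
carton 336 [499.2 -97.   53.2  79.8  84.9] 0.03302572319985168
floor [ 0.60142292 -0.18677226  0.00226464]
bench [ 4.74127115e-01  1.51703819e-02 -1.12806072e-04]
plate [ 0.45854084  0.29465527 -0.00211401]
pc1 [ 0.47740687  0.05945477 -0.00136959]
pc2 [0.42275692 0.36263649 0.0031611 ]
rail [0.54556191 0.17798665 0.00238005]
plate 3106 [533.4 225.8 240.3 345.8   1.4] 0.0030367605367413977
```

View pics/c.png

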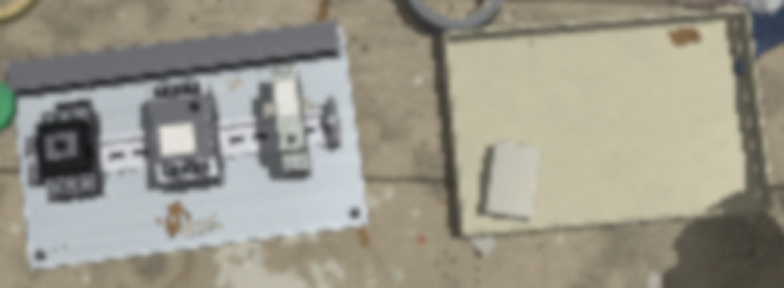

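Crop: slim module centred at (290,130) with an end stop at (333,125), and the carton at (512,180). Slim module: centre (0.550, 0.119), yaw 8.8°, top 22.6×69.4 mm, length 98 mm. These match the sizes given. Now I work out the hover move.

```bash
cat >> h.py <<'E'
def target(yaw,tip=0):
    c,s=np.cos(np.radians(yaw)),np.sin(np.radians(yaw))
    M=np.array([[0,0,-1],[-s,c,0],[c,s,0]]).T   # tool x down, y=module y, z=module x
    return R.from_rotvec(-np.radians(tip)*np.array([-s,c,0])).as_matrix()@M
def delta(pos,M):
    o=get_obs();R0=R.from_euler('xyz',o['orientation'],degrees=True).as_matrix()
    print('tcp',o['tool_pos'].round(4),'F',o['force'].round(1),'t',o['clock'],'open',o['opening'].__round__(4))
    print('delta',(R0.T@(np.array(pos)-o['tool_pos'])).round(4),'turn',R.from_matrix(R0.T@M).as_rotvec(degrees=True).round(2))
E
python3 - <<'E'
from h import *
M=target(8.8)
delta([.55,.119,.20],M); delta([.55,.119,.20],M@np.diag([1,-1,-1]))
E
```

```text
tcp [ 0.2644 -0.6206  0.2257] F [ 0.3  0.5 -0.2] t 0.1 open 0.0875
delta [0.0265 0.5685 0.5526] turn [14.28 -0.02 -0.08]
tcp [ 0.2644 -0.6206  0.2257] F [ 0.3  0.5 -0.2] t 0.1 open 0.0875
delta [0.0265 0.5685 0.5526] turn [-1.6572e+02  1.2000e-01 -3.0000e-02]
```

```bash
python3 -m crank '{"delta_pos":[[0,0.28,0.28],[0,0.28,0.28],[0,0.28,0.28],[0,0.28,0.28],[0,0.28,0.28],[0,0.28,0.28],[0,0.28,0.28],[0,0.28,0.28],[0,0.28,0.28],[0,0.28,0.28],[0,0.28,0.28],[0,0.28,0.28]],"turn":[[7,0,0],[14.3,0,0],[14.3,0,0],[14.3,0,0],[14.3,0,0],[14.3,0,0],[14.3,0,0],[14.3,0,0],[14.3,0,0],[14.3,0,0],[14.3,0,0],[14.3,0,0]],"grip":[0.6,0.6,0.6,0.6,0.6,0.6,0.6,0.6,0.6,0.6,0.6,0.6]}'
python3 -c "
from h import *
delta([.55,.119,.20],target(8.8))"
```

```text
clock: 1.1
tool_pos: [0.4128, -0.2524, 0.2266]
orientation: [48.6, 90.0, 57.5]
force: [-0.5, -0.1, -0.6]
opening: 0.0524
tcp [ 0.4128 -0.2524  0.2266] F [-0.5 -0.1 -0.6] t 1.1 open 0.0524
delta [0.0266 0.3455 0.1933] turn [ 0.15  0.01 -0.01]
```

```bash
python3 -m crank '{"delta_pos":[[0,0.34,0.19],[0,0.34,0.19],[0,0.34,0.19],[0,0.34,0.19],[0,0.34,0.19],[0,0.34,0.19],[0,0.34,0.19],[0,0.345,0.193],[0,0.345,0.193],[0.027,0.345,0.193],[0.027,0.345,0.193],[0.027,0.345,0.193]],"turn":[[0,0,0],[0,0,0],[0,0,0],[0,0,0],[0,0,0],[0,0,0],[0,0,0],[0,0,0],[0,0,0],[0,0,0],[0,0,0],[0,0,0]],"grip":[0.6,0.6,0.6,0.6,0.6,0.6,0.6,0.6,0.6,0.6,0.6,0.6]}'
python3 - <<'E'
from h import *
import pickle
w=snapshot('wrist');pickle.dump(w,open('w.pkl','wb'))
delta([.55,.119,.072],target(8.8))
P=cloud(w);m=(P[...,2]>.105)&(P[...,2]<.125)&(np.hypot(P[...,0]-.55,P[...,1]-.119)<.06)
print(m.sum(),cv2.minAreaRect((P[m][:,:2]*1000).astype(np.float32)),P[m][:,2].mean())
cv2.imwrite('pics/w.png',w['pixels'])
E
```

```text
clock: 2.1
tool_pos: [0.5501, 0.1165, 0.1974]
orientation: [-159.3, 89.8, -150.5]
force: [-0.6, -0.1, -0.6]
opening: 0.0524
tcp [0.5505 0.1159 0.1987] F [ 0.4 -1.2  0.7] t 2.15 open 0.0524
delta [0.1267 0.0032 0.0002] turn [-0.03 -0.12  0.06]
2178 ((549.9998779296875, 118.35164642333984), (69.68482208251953, 22.211835861206055), 8.348485946655273) 0.11014405268765845
```

View pics/w.png

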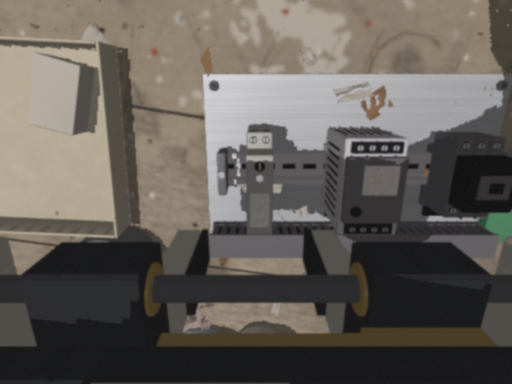

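The wrist view shows the slim module at (260,180) between the fingers' line, the low end stop at (223,170) and the power unit at (370,180). Centre and yaw agree with the top view, so I descend and grip.

```bash
python3 -m crank '{"delta_pos":[[0.03,0.0027,0],[0.06,0.0027,0],[0.09,0.0027,0],[0.115,0.0027,0],[0.1255,0.0027,0],[0.1255,0.0027,0],[0.1255,0.0027,0],[0.1255,0.0027,0],[0.1255,0.0027,0],[0.1255,0.0027,0],[0.1255,0.0027,0],[0.1255,0.0027,0]],"turn":[[0,0,0],[0,0,0],[0,0,0],[0,0,0],[0,0,0],[0,0,0],[0,0,0],[0,0,0],[0,0,0],[0,0,0],[0,0,0],[0,0,0]],"grip":[0.6,0.6,0.6,0.6,0.6,0.6,0.6,0,0,0,0,0]}'
python3 - <<'E'
from h import *
w=snapshot('wrist')
delta([.55,.1185,.072],target(8.6))
E
```

```text
clock: 3.15
tool_pos: [0.5504, 0.1197, 0.0747]
orientation: [21.1, 89.9, 29.9]
force: [0.3, -0.6, 0.7]
opening: 0.0247
tcp [0.5503 0.1196 0.0746] F [ 0.4 -0.3  2.7] t 3.2 open 0.0227
delta [ 0.0026 -0.001  -0.0005] turn [ 0.2   0.05 -0.01]
```

Gripped: 22.7 mm opening matches the module's 22.5 mm. Now I tip it about the hook along an arc.

```bash
python3 -m crank '{"delta_pos":[[-0.0006,0,-0.0019],[-0.0011,0,-0.0038],[-0.0015,0,-0.0058],[-0.0019,0,-0.0078],[-0.0022,0,-0.0098],[-0.0024,0,-0.0117],[-0.0024,0,-0.0117],[-0.0024,0,-0.0117]],"turn":[[0,-2,0],[0,-4,0],[0,-6,0],[0,-8,0],[0,-10,0],[0,-12,0],[0,-12,0],[0,-12,0]],"grip":[0,0,0,0,0,0,0,0]}'
python3 - <<'E'
from h import *
w=snapshot('wrist');b=snapshot('scene')
o=get_obs();print(o['tool_pos'],o['force'],o['moment'],o['opening'],o['orientation'])
R0=R.from_euler('xyz',o['orientation'],degrees=True).as_matrix();print(R0.round(3))
cv2.imwrite('pics/d.png',np.vstack([cv2.resize(w['pixels'][150:330,150:400],None,fx=1.6,fy=1.6),cv2.resize(b['pixels'][130:235,140:300],(400,262))]))
E
```

```text
clock: 3.87
tool_pos: [0.5381, 0.1174, 0.0769]
orientation: [-0.1, 78.0, 8.7]
force: [0.5, -2.3, 2.9]
opening: 0.0224
[0.53854382 0.11744174 0.0768314 ] [-4.82016621 -2.94958943  9.09834936] [-1.03109192  1.74545975 -0.19873508] 0.022356872368313706 [-0.16998912 78.06270995  8.6041648 ]
[[ 0.205 -0.152  0.967]
 [ 0.031  0.988  0.149]
 [-0.978 -0.001  0.207]]
```

View pics/d.png

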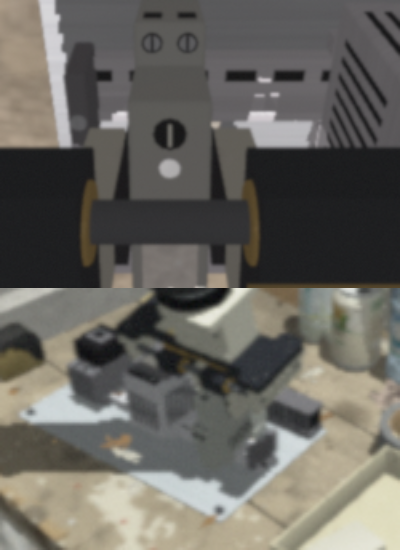

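The crop shows the fingers on the module's top block, wrist crop (170,180), tipped with the gripper. I tip a little further, then check the module's own tilt from depth.

```bash
python3 -m crank '{"delta_pos":[[-0.0006,0,-0.002],[-0.0013,0,-0.0039],[-0.0013,0,-0.0039],[-0.0013,0,-0.0039]],"turn":[[0,-2,0],[0,-4,0],[0,-4,0],[0,-4,0]],"grip":[0,0,0,0]}'
python3 - <<'E'
from h import *
w=snapshot('wrist')
o=get_obs();print(o['tool_pos'],o['force'],o['moment'],o['opening'])
R0=R.from_euler('xyz',o['orientation'],degrees=True).as_matrix()
P=cloud(w); L=(P-o['tool_pos'])@R0*1000  # tool frame
m=(abs(L[...,1])<8)&(L[...,0]>-60)&(L[...,0]<40)&(abs(L[...,2])<70)
q=L[m]
for z in range(-60,60,6):
    s=q[(q[:,2]>=z)&(q[:,2]<z+6)]
    if len(s): print(z,len(s),np.percentile(s[:,0],[10,50,90]).round(1))
E
```

```text
clock: 4.3
tool_pos: [0.5345, 0.1168, 0.0768]
orientation: [-0.1, 74.0, 8.7]
force: [0.5, 0.3, -2.2]
opening: 0.0223
[0.53471075 0.1168738  0.07676269] [ 0.21818393 -0.05083678 -2.13110822] [-0.22720358  1.22381547  0.03908137] 0.022270333868894213
-54 670 [-6.6  5.8 32.5]
-48 392 [-8.1 -7.  -6.1]
-42 562 [-22.6  -7.1  -6. ]
-36 1089 [-36.9 -34.1 -16.1]
-30 491 [-37.8 -36.8 -35.8]
-24 459 [-37.3 -36.3 -35.6]
-18 428 [-37.3 -36.3 -35.5]
-12 366 [-36.6 -36.  -35.3]
6 218 [-36.7 -36.  -35.3]
12 361 [-36.4 -35.8 -35.3]
18 346 [-36.5 -35.7 -35.1]
24 101 [-36.1 -35.4 -34.9]
```

The module is tipped about 14.5° (it follows the tool within 1.5°). The external force is about −2 N, just its weight, so the catch has let go. Next I draw it 7 mm off the hook.

```bash
python3 -m crank '{"delta_pos":[[-0.0006,0,-0.002],[-0.0011,0,-0.004],[-0.0017,0,-0.006],[-0.002,0,-0.007],[-0.002,0,-0.007]],"turn":[[0,0,0],[0,0,0],[0,0,0],[0,0,0],[0,0,0]],"grip":[0,0,0,0,0]}'; python3 -m crank '{"delta_pos":[[-0.0029,0,0.0008],[-0.0058,0,0.0017],[-0.0087,0,0.0025],[-0.0087,0,0.0025]],"turn":[[0,0,0],[0,0,0],[0,0,0],[0,0,0]],"grip":[0,0,0,0]}'
```

```text
clock: 4.77
tool_pos: [0.528, 0.1166, 0.0775]
orientation: [0.2, 73.9, 9.0]
force: [1.1, 1.1, 2.0]
opening: 0.0225
clock: 5.1
tool_pos: [0.5272, 0.1158, 0.0863]
orientation: [-0.0, 74.0, 8.8]
force: [0.2, -0.4, -1.8]
opening: 0.0225
```

```bash
python3 -m crank '{"delta_pos":[[-0.02,0,0.0057],[-0.04,0,0.0114],[-0.06,0,0.0172],[-0.08,0,0.0229],[-0.105,0,0.03],[-0.105,0,0.03],[-0.105,0,0.03],[-0.105,0,0.03]],"turn":[[0,0,0],[0,0,0],[0,0,0],[0,0,0],[0,5,0],[0,10,0],[0,14.5,0],[0,14.5,0]],"grip":[0,0,0,0,0,0,0,0]}'
python3 - <<'E'
from h import *
w=snapshot('wrist');a=snapshot('top')
o=get_obs();print(o['tool_pos'],o['orientation'],o['force'],o['opening'])
P=cloud(w); y=np.radians(8.7);ex=np.array([np.cos(y),np.sin(y),0]);ey=np.array([-ex[1],ex[0],0])
D=P-o['tool_pos'];X=D@ex;Y=D@ey;Z=D[...,2]
m=(abs(Y)<.008)&(Z>.028)&(Z<.05)&(abs(X)<.04)
f=np.polyfit(X[m],Z[m],1);print(m.sum(),'slope deg',np.degrees(np.arctan(f[0])),'top above tcp',f[1],'x range',np.percentile(X[m],[0.5,99.5]))
d=np.degrees(np.arctan2(1,1))
# tray inner from top camera
T=cloud(a)
for n,s in (('rim',T),):
    m=(s[...,2]>.033)&(s[...,2]<.05)&(s[...,0]>.45)&(s[...,0]<.72)&(s[...,1]<-.02)&(s[...,1]>-.4)
    print(n,m.sum(),cv2.minAreaRect((s[m][:,:2]*1000).astype(np.float32)))
print('bystanders',[np.round(np.hstack([*cv2.minAreaRect((T[k][:,:2]*1000).astype(np.float32))]),1) for k in [(T[...,2]>.07)&(T[...,2]<.12)&(T[...,1]>.15)&(T[...,1]<.37)&(T[...,0]>.45)&(T[...,0]<.6)]])
cv2.imwrite('pics/e.png',np.hstack([w['pixels'],a['pixels'][120:250,100:380]][:1]))
E
```

```text
clock: 5.77
tool_pos: [0.5294, 0.1172, 0.1955]
orientation: [2.3, 88.7, 11.1]
force: [1.4, 0.8, -2.1]
opening: 0.0223
[0.52748584 0.11583233 0.19418583] [-0.53869333 88.55538844  8.1619837 ] [ 0.35738816 -0.09132123 -2.76713004] 0.022360507267952235
3529 slope deg 1.6173108853469012 top above tcp 0.03689805811078349 x range [-0.03388039  0.02753782]
rim 1108 ((599.2442626953125, -217.48684692382812), (268.5417785644531, 378.97930908203125), 5.369324684143066)
bystanders [array([513.5, 214.1,  47.3,  54.7,   9.6])]
```

View pics/e.png

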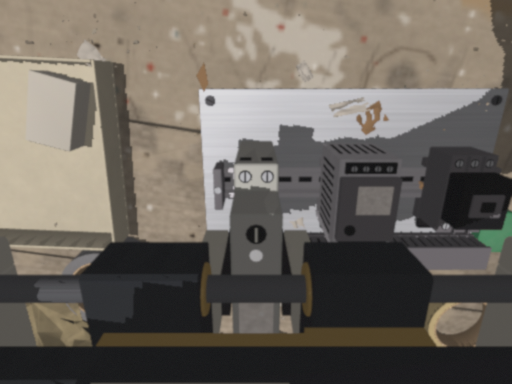

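The module hangs clear, at wrist picture (255,200), aligned with the tool. The power unit (360,200) and contactor (465,190) are still on the rail, and tray and carton are at the left. Now to the tray.

```bash
python3 -c "
from h import *
delta([.572,-.235,.19],target(7.5))"
```

```text
tcp [0.5275 0.1158 0.1942] F [ 0.4 -0.1 -2.8] t 5.8667 open 0.0224
delta [ 0.004  -0.3535 -0.0092] turn [ 1.2   1.44 -0.  ]
```

```bash
python3 -m crank '{"delta_pos":[[0,-0.02,0],[0,-0.05,0],[0,-0.085,-0.002],[0,-0.12,-0.003],[0,-0.155,-0.004],[0,-0.19,-0.005],[0,-0.225,-0.006],[0,-0.26,-0.007],[0,-0.295,-0.008],[0,-0.325,-0.009],[0,-0.345,-0.009],[0,-0.3535,-0.009]],"turn":[[0,0.7,0],[0,1.4,0],[0,1.4,0],[0,1.4,0],[0.5,1.4,0],[0.7,1.4,0],[0.9,1.4,0],[1.2,1.4,0],[1.2,1.4,0],[1.2,1.4,0],[1.2,1.4,0],[1.2,1.4,0]],"grip":[0,0,0,0,0,0,0,0,0,0,0,0]}'
python3 - <<'E'
from h import *
w=snapshot('wrist')
delta([.572,-.235,.10],target(7.5))
o=get_obs();print(o['orientation'])
P=cloud(w); y=np.radians(7.5);ex=np.array([np.cos(y),np.sin(y),0]);ey=np.array([-ex[1],ex[0],0])
D=P-o['tool_pos'];X=D@ex;Y=D@ey;Z=D[...,2]
m=(abs(Y)<.008)&(Z>.028)&(Z<.05)&(abs(X)<.04)
f=np.polyfit(X[m],Z[m],1);print('slope',np.degrees(np.arctan(f[0])),f[1])
for k,(n,m) in enumerate({'floor':(abs(X)<.08)&(Y>-.09)&(Y<-.04)&(P[...,2]<.02),'carton':(P[...,2]>.024)&(P[...,2]<.038)&(P[...,1]>-.15)&(P[...,1]<-.06)&(P[...,0]<.56)}.items()): print(n,m.sum(),P[m].mean(0) if m.any() else '')
cv2.imwrite('pics/f.png',w['pixels'])
E
```

```text
clock: 6.87
tool_pos: [0.571, -0.2372, 0.1942]
orientation: [-22.7, 89.9, -15.3]
force: [0.9, -0.2, -2.0]
opening: 0.0223
tcp [ 0.5712 -0.2372  0.1942] F [ 1.7 -1.3 -1.6] t 6.9167 open 0.0223
delta [0.0942 0.0021 0.001 ] turn [-0.05  0.05  0.02]
[-25.27340929  89.94706685 -17.82131252]
slope 0.26904390201687983 0.0356376687287629
floor 6044 [ 0.57430456 -0.30241726  0.00126827]
carton 3379 [ 0.50154276 -0.09686993  0.03094735]
```

View pics/f.png

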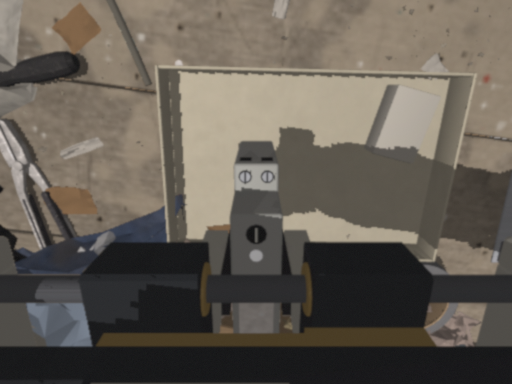

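The wrist view shows the module over the tray's floor, clear of the carton (405,125), and upright within 0.3°. I lower it.

```bash
python3 -m crank '{"delta_pos":[[0.03,0,0],[0.06,0,0],[0.09,0,0],[0.11,0,0],[0.117,0,0],[0.119,0,0],[0.119,0,0]],"turn":[[0,0,0],[0,0,0],[0,0,0],[0,0,0],[0,0,0],[0,0,0],[0,0,0]],"grip":[0,0,0,0,0,0,0]}'; for i in 1 2; do python3 -m crank '{"delta_pos":[[0.001,0,0],[0.0015,0,0],[0.0015,0,0]],"turn":[[0,0,0],[0,0,0],[0,0,0]],"grip":[0,0,0]}'; done
```

```text
clock: 7.5
tool_pos: [0.5726, -0.2342, 0.0764]
orientation: [-4.8, 89.9, 2.9]
force: [0.9, -0.4, -2.3]
opening: 0.0221
clock: 7.75
tool_pos: [0.5732, -0.2347, 0.0757]
orientation: [-4.1, 89.8, 3.5]
force: [0.8, -0.7, -2.4]
opening: 0.0225
clock: 8.0
tool_pos: [0.5725, -0.2348, 0.0731]
orientation: [8.0, 89.9, 15.5]
force: [-0.2, 0.5, -4.0]
opening: 0.0223
```

```bash
python3 -m crank '{"delta_pos":[[0.001,0,0],[0.0015,0,0],[0.0015,0,0]],"turn":[[0,0,0],[0,0,0],[0,0,0]],"grip":[0,0,0]}';python3 -m crank '{"delta_pos":[[0.001,0,0],[0.0015,0,0],[0.0015,0,0]],"turn":[[0,0,0],[0,0,0],[0,0,0]],"grip":[0,0,0]}'
```

```text
clock: 8.25
tool_pos: [0.5724, -0.2348, 0.0713]
orientation: [11.3, 89.9, 18.9]
force: [0.1, 0.3, -2.2]
opening: 0.0224
clock: 8.5
tool_pos: [0.5725, -0.2349, 0.0711]
orientation: [-4.2, 89.9, 3.4]
force: [-4.7, 2.0, 7.0]
opening: 0.0224
```

Contact: the vertical force went from −2 to +7 N at about the expected height. I check the force again, holding still.

```bash
python3 -m crank '{"delta_pos":[[0.0005,0,0],[0.0005,0,0]],"turn":[[0,0,0],[0,0,0]],"grip":[0,0]}'
python3 - <<'E'
from h import *
w=snapshot('wrist');o=get_obs();print(o['tool_pos'],o['orientation'],o['force'])
P=cloud(w); y=np.radians(7.5);ex=np.array([np.cos(y),np.sin(y),0]);ey=np.array([-ex[1],ex[0],0])
D=P-o['tool_pos'];X=D@ex;Y=D@ey;Z=D[...,2]
m=(abs(Y)<.008)&(Z>.028)&(Z<.05)&(abs(X)<.04)
f=np.polyfit(X[m],Z[m],1);print('slope',np.degrees(np.arctan(f[0])),f[1]+o['tool_pos'][2])
E
```

```text
clock: 8.67
tool_pos: [0.5724, -0.2349, 0.071]
orientation: [-7.2, 89.9, 0.4]
force: [-4.8, 2.4, 9.7]
opening: 0.0221
[ 0.57240726 -0.23489425  0.07099738] [-6.96800059 89.87728808  0.64290245] [-4.57325122  2.28453261 10.27010739]
slope 0.3257791821769669 0.10664063958808816
```

Steady 10 N from the floor, module upright. I open a little, then fully, and then lift straight up.

```bash
python3 -m crank '{"delta_pos":[[0,0,0],[0,0,0],[0,0,0],[0,0,0],[0,0,0],[0,0,0],[0,0,0],[0,0,0]],"turn":[[0,0,0],[0,0,0],[0,0,0],[0,0,0],[0,0,0],[0,0,0],[0,0,0],[0,0,0]],"grip":[0.3,0.35,0.4,0.5,0.6,0.6,0.6,0.6]}'; python3 -m crank '{"delta_pos":[[-0.01,0,0],[-0.03,0,0],[-0.06,0,0],[-0.09,0,0],[-0.12,0,0],[-0.15,0,0],[-0.17,0,0],[-0.17,0,0]],"turn":[[0,0,0],[0,0,0],[0,0,0],[0,0,0],[0,0,0],[0,0,0],[0,0,0],[0,0,0]],"grip":[0.6,0.6,0.6,0.6,0.6,0.6,0.6,0.6]}'
python3 - <<'E'
from h import *
w=snapshot('wrist');b=snapshot('scene');o=get_obs();print(o['clock'],o['tool_pos'],o['force'])
P=cloud(w);m=(P[...,2]>.095)&(P[...,2]<.12)&(np.hypot(P[...,0]-.572,P[...,1]+.235)<.08)
q=P[m];print(len(q),cv2.minAreaRect((q[:,:2]*1000).astype(np.float32)),q[:,2].mean())
A=np.c_[q[:,:2]-q[:,:2].mean(0),np.ones(len(q))];print('plane',np.linalg.lstsq(A,q[:,2],rcond=None)[0])
cv2.imwrite('pics/g.png',np.vstack([cv2.resize(w['pixels'][:260],(560,284)),cv2.resize(b['pixels'][120:310,100:420],(505,300))[:, :] if 0 else cv2.copyMakeBorder(cv2.resize(b['pixels'][120:310,100:420],(505,300)),0,0,0,55,0)]))
E
```

```text
clock: 9.38
tool_pos: [0.5724, -0.2347, 0.0693]
orientation: [10.4, 89.9, 18.0]
force: [0.2, -1.3, 0.1]
opening: 0.0521
clock: 10.05
tool_pos: [0.5743, -0.2356, 0.246]
orientation: [-17.9, 89.4, -10.3]
force: [0.4, -0.4, 0.8]
opening: 0.0525
10.15 [ 0.57246622 -0.23482586  0.24110563] [ 0.63611359  0.60462337 -1.09722604]
1600 ((570.5728759765625, -236.19737243652344), (69.48265075683594, 22.297239303588867), 7.497677326202393) 0.10604153285314641
plane [0.01092834 0.00527791 0.10604153]
```

View pics/g.png

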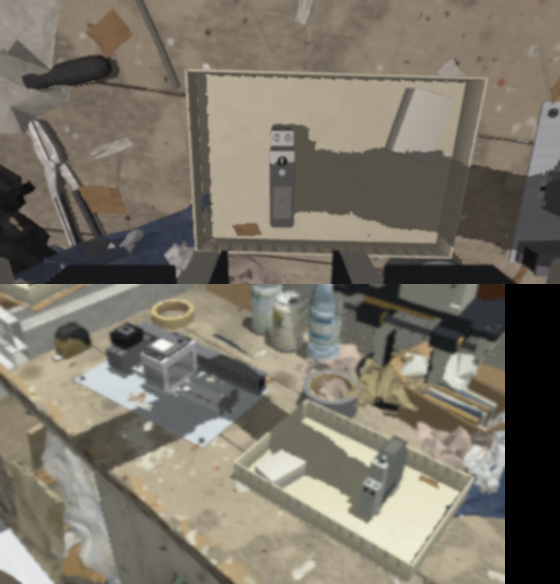

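The module stands upright in the tray, wrist crop (283,175), scene crop (380,475). The contactor and power unit are on the rail at (125,345) and (168,365), and the carton is undisturbed. The gripper is well clear, so I hand the job in.

```bash
python3 -c "
from plant import *
print(close_job())"
```

```text
the job is handed in; nothing more can be done
None
```

The slim module is off the rail and standing upright on its narrow back in the tray, and I have handed the job in. It took about 10 s of robot time.

- **Removal:** I gripped the module across its 22.5 mm and tipped it about 15° around the hook. The catch let go, leaving about 2 N on the wrist, which is the module's weight. I then drew it 7 mm towards the robot and lifted it clear.
- **Placing:** I lowered it into the tray the same way round as on the rail, until the floor pushed back with about 10 N. Then I let go and lifted the gripper clear.
- **Last checks:** The module's top is level within about 0.7° and centred at (0.571, −0.236). In the last picture the contactor and power unit are still on the rail and the carton lies in its corner. The gripper was about 17 cm above where it let go, touching nothing.
- **Disagreements:** Camera heights of the module's top read 2–6 mm low, so I set it down by force instead of by height. A second tray-rim measurement from the top camera was spoilt by the arm and other items, so I used the first one. An automatic re-check of where the other two modules stood, made just after the lift, gave no usable result, so I judged them by eye only.

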